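# Cover the green jar with the lid from the rack

## Task

Take the large aluminium lid with the black knob out of the wooden rack, lay it down flat on the round cork mat with its knob up, and let go of it. Then pick it up again by the knob and set it on the open green jar, keeping hold until it is down on the rim, so that it ends up seated and level with its plug inside the jar's mouth. Do not push the jar about, and leave everything else where it is.

Things in the scene. Friction and masses are not known exactly. Their poses are not given: they have to be found in the camera images.
- lid_big: Large aluminium lid, 0.14 kg: plate 96 mm in diameter, 5 mm thick (z 6 to 11 mm), black knob on top 24 mm in diameter (z 11 to 36 mm), solid plug below 68 mm in diameter (z 0 to 6 mm). Origin: centre of the plug's bottom; z axis towards the knob. Starts standing on edge in one slot of the rack, z axis level along the rack's x (leaning up to 7 degrees), knob away from the robot.
- lid_knob (a point): Centre of the top face of the large lid's black knob, 36 mm from the lid's origin; axes as the lid's. The lid's plate has a free margin 14 mm wide outside the plug. Laid flat, the lid stands on its plug.
- jar: Open green glass jar, 130 mm high, body 102 mm in diameter, neck 86 mm outside in diameter, loose, about 0.6 kg, upright. Origin: centre of its underside, z up.
- jar_rim (a point): Centre of the jar's mouth at the height of the rim, 130 mm above its underside. The mouth is 76 mm inside and 86 mm outside in diameter: the large lid's plug has 4 mm to spare all round. When seated, the plate rests on the rim and the lid's origin is 6 mm below this point.
- mat_top (a point): Centre of the top face of the round cork mat, 170 mm in diameter, 4 mm thick, fixed on the sill; z up.
- rack: Fixed wooden rack, 160 mm long (x axis, roughly away from the robot), 80 mm wide (y), 46 mm high; origin: centre of its underside. Three slots 7.5 mm wide across it at x = -55, 0, +55 mm hold the two lids and the saucer on edge, in any order. The standing large lid's centre is 60 mm and its top edge 108 mm above the sill. Rack, mat and jar change places.
- lid_small: Bystander: smaller aluminium lid with a red knob, 76 mm in diameter, standing in another slot of the rack. Origin and axes as for the large lid; top edge 86 mm above the sill.
- saucer: Bystander: flat white ceramic saucer, 84 mm in diameter, standing in the third slot of the rack; top edge 95 mm above the sill. Origin at the middle of its foot, z axis as the lids'.
- funnel: Bystander: stainless funnel standing mouth down, 110 mm in diameter, 115 mm high. Origin under its centre.
- jar_gripper: Bystander: orange hard silicone jar gripper, ring 80 mm in diameter, 12 mm high, lying near the robot. Origin under its centre.
- mug: Bystander: blue mug, 80 mm in diameter, 90 mm high. Origin under its centre.
- spice_jar: Bystander: closed spice jar with a red cap, 48 mm in diameter, 90 mm high. Origin under its centre.
Mind the look-alikes: they are no part of the job. What is shaped like the lid_big but blue is not meant.

How it is judged:
By the outcome, as a careful person would: the job done as asked, in the order asked, and still so for the second after the job is handed in, with the robot touching nothing.
It also fails if it takes over 64 s, if anything falls off the work surface, if the arm or the gripper's body presses on something with over 40 N, if the wrist force passes 120 N, or if a joint passes its speed limit or range.

## Robot

A 7-joint arm with a two-finger parallel gripper is mounted at the origin on the work surface. World frame = base frame: x ahead of the robot, y to its left, z up, the work surface at z = 0. Lengths are in m, angles in degrees, forces in N, time in s.
With the tool pointing down it reaches from about 0.425 to 0.875 m from the base axis. Payload 4.7 kg.
Tool frame: the origin (TCP) lies on the centre line of the jaws, within the pads' length; the fingertips stand 17 mm ahead of it and the grasp point (between the pads) lies 2 mm behind it; z points along the fingers, y is the line along which they close (so a half turn about z gives the same grasp; the last joint's range is limited). The gripper opens to 87 mm and grips with 3 to 60 N. Pads are 19 mm wide; open, the fingers measure 117 mm over their backs; the gripper's body (75 mm by 190 mm) begins 51 mm behind the grasp point.
Start: joints at [-62.962, 18.392, -4.016, 83.108, 1.295, 78.541, -3.26], TCP at [0.287, 0.583, 0.24] pointing down, gripper open.
Joint ranges: [-163.93, 163.93], [-17.29, 119.83], [-79.2, 71.16], [3.27, 140.29], [-89.18, 269.18], [5.43, 117.66], [-154.24, 154.24]. Speed limits (degrees/s): [147.25, 147.25, 180, 180, 180, 180, 180].

## Interface

Orientations are given as [roll, pitch, yaw] about the fixed x, y, z axes, in that order (R = Rz(yaw) Ry(pitch) Rx(roll)).
In Python, from cell import env, read_camera gives the robot as it stands.
- The arm moves only by the shell command python3 -m jog 'ROWS' [FORCE]. ROWS is JSON, a list of rows, each a list of 5 numbers: the opening, from 0 (shut) to 1 (fully open), then the shift along the tool's x, y, z each as a share of 0.02 m, from -1 to 1, then the turn about the tool's z as a share of 45 degrees, from -1 to 1. In form: [[gripper, x, y, z, yaw], ...]. A call has 1 to 12 rows; each row shifts and turns the commanded pose from where the row before left it, along the tool's axes as they then stand; what a row does not reach is not made up. A row lasts 1/12 s, in which the tool goes at most 41.7 mm and 7.16 degrees, less where a joint would pass 70% of its speed; a pose out of reach is approached as far as the arm can. A call with a number of a shift or a turn outside -1 to 1 is refused whole. A call with a gripper value outside its range is refused whole. The fingers move at their own pace and stop on an object; FORCE is the grip in N (left out, the last holds). Time passes only in rows, so rows that do not move let the fingers close. It gives the time, the measured TCP pose, the force, the opening and the grip force at its end, in the units of the state.
- env.get_obs(): the state, without advancing time (a new reading comes with each control period).
- read_camera(name): name is "side" or "top" or "wrist"; returns a dict with "color" (400x640x3 uint8, red, green, blue), "range_z" (400x640 float32, m along the optical axis (not along the pixel's ray), 0 where there is no reading), "mtx" (3x3 intrinsics, pixels), "world_from_camera" (4x4, takes a point from camera to world coordinates); the wrist camera has in their place "T_tool_cam" (4x4, takes a point from camera to tool coordinates, whose origin is the TCP and whose axes are the flange's). Camera axes: x right, y down, z forward; pixel columns grow to the right and rows downward; lengths in m; the calibration is good to about 2 mm. A picture is of the moment at which its call begins: read the wrist's pose just before it.
- env.sign_off(): hands the job in; it is judged then, once.
The state is a dict: "time_s": time; "qpos": joint angles; "joint_velocities": joint speeds; "effort": joint torques, N m; "tool_pos": TCP position; "tool_rot": TCP orientation; "force": force on the tool from outside, world axes, zero at the start; "wrist_torque": the same for the moment, N m; "grip_width": finger opening in m; "grasp_force": force on a finger pad.
Only numpy, scipy, OpenCV 4.12 (cv2) and the standard library are available. Lean on these libraries where they do the work, as an engineer would, in place of code of your own. Each camera call takes 0.05 s, during which the arm holds its last target. There are 200 camera calls.

## Working session

There is one attempt and no reset: what is moved stays moved. The work goes in short steps, Python scripts to look and compute and a shell command to move; the robot and the scene stay as the last step left them, time stands still between calls to the robot, and variables do not carry over. Pictures are saved under pics/ and viewed, at most 10 in all, crops included, and the job is handed in when it is done.

```bash
mkdir -p pics; ls; python3 - <<'E'
from cell import env, read_camera
import cv2,numpy as np
o=env.get_obs(); print({k:np.round(v,3).tolist() for k,v in o.items()})
for n in("top","side"):
    c=read_camera(n); cv2.imwrite(f"pics/{n}0.png",c["color"][:,:,::-1]); np.savez(f"{n}0.npz",**c); print(np.round(c["world_from_camera"],3).tolist(), c["mtx"].tolist())
c=read_camera("wrist");print(np.round(c["T_tool_cam"],4).tolist())
E
```

```text
pics
{'time_s': 0.0, 'qpos': [-62.961, 18.438, -4.016, 83.176, 1.295, 78.54, -3.261], 'joint_velocities': [0.076, 0.053, -0.042, 0.034, 0.023, -0.03, 0.024], 'effort': [0.0, -49.13, -0.404, -31.252, -0.064, 0.044, 0.0], 'tool_pos': [0.287, 0.583, 0.238], 'tool_rot': [-179.891, 0.006, 153.77], 'force': [0.272, 0.861, 0.402], 'wrist_torque': [-0.017, -0.009, -0.036], 'grasp_force': 0.0, 'grip_width': 0.087}
[[0.14, -0.97, 0.2, 0.346], [-0.99, -0.138, 0.025, 0.058], [0.003, -0.202, -0.979, 1.302], [0.0, 0.0, 0.0, 1.0]] [[429.70057337206237, 0.0, 318.6583745830997], [0.0, 429.70057337206237, 198.53512679302602], [0.0, 0.0, 1.0]]
[[-0.767, -0.495, 0.409, 0.103], [-0.642, 0.602, -0.475, 0.66], [-0.011, -0.627, -0.779, 1.055], [0.0, 0.0, 0.0, 1.0]] [[514.0107384690809, 0.0, 318.8004116818047], [0.0, 514.0107384690809, 208.3190568118252], [0.0, 0.0, 1.0]]
[[-0.0001, -0.9604, -0.2786, 0.0771], [1.0, -0.0, -0.0001, -0.0002], [0.0, -0.2786, 0.9604, -0.1462], [0.0, 0.0, 0.0, 1.0]]
```

View pics/top0.png

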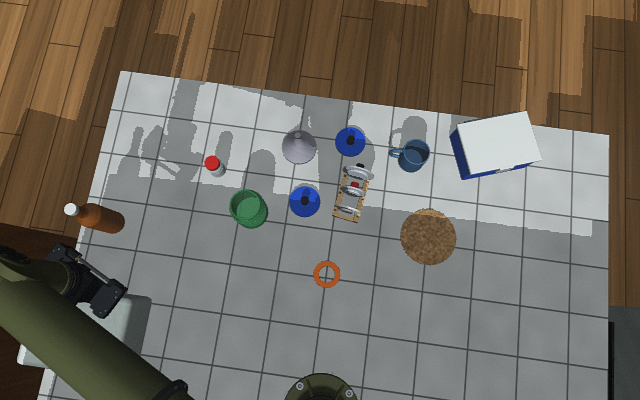

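View pics/side0.png

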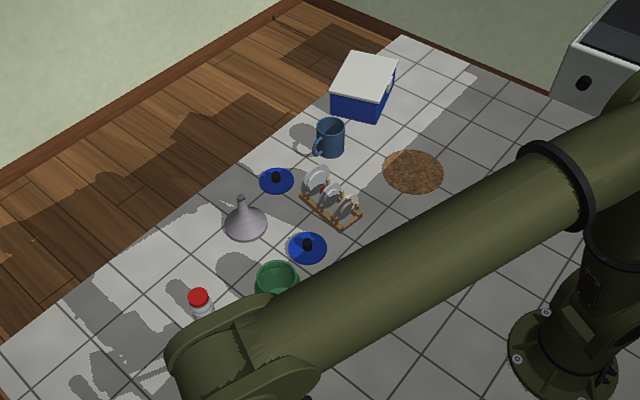

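The top view shows the rack at about (352,195), the open green jar at (249,209), the mat at (428,237), and blue look-alikes at (350,141) and (305,200). My plan is to grip the lid by its knob across the rack and lift it. Over the mat I'll let it pivot in the pads until the knob is up.

```bash
cat > h.py <<'E'
import numpy as np,cv2
from cell import env, read_camera
from scipy.spatial.transform import Rotation as R
def cloud(c,T):
    z=c["range_z"];K=c["mtx"];v,u=np.mgrid[:400,:640]
    p=np.stack([(u-K[0,2])*z/K[0,0],(v-K[1,2])*z/K[1,1],z],-1)
    w=p@T[:3,:3].T+T[:3,3]; w[z<=0]=np.nan; return w
def tool():
    o=env.get_obs();T=np.eye(4);T[:3,:3]=R.from_euler('xyz',o["tool_rot"],degrees=True).as_matrix();T[:3,3]=o["tool_pos"];return T
def wrist():
    T=tool();c=read_camera("wrist");return c,cloud(c,T@c["T_tool_cam"])
E
python3 - <<'E'
from h import *
for n in("top","side"):
    c=dict(np.load(f"{n}0.npz"));w=cloud(c,c["world_from_camera"]);h=cv2.cvtColor(c["color"],cv2.COLOR_RGB2HSV);x,y,z=w[...,0],w[...,1],w[...,2]
    H,S,V=h[...,0],h[...,1],h[...,2]
    def rep(name,m):
        p=w[m]; 
        if len(p)<5:print(name,len(p));return
        e,s,a=cv2.minAreaRect(p[:,:2].astype(np.float32)); print(n,name,len(p),np.round(e,3),np.round(s,3),round(a,1),np.round(np.percentile(p[:,2],[2,50,98]),3))
    ok=np.isfinite(z)&(x>.3)
    rep("jar",ok&(H>45)&(H<80)&(S>90)&(z>.1)&(z<.15))
    if n=="top":
        br=(H>8)&(H<22)&(S>60)
        mat=np.zeros_like(ok);mat[200:275,392:465]=1;rep("mat",ok&br&mat)
        box=np.zeros_like(ok);box[158:228,325:380]=1
        rep("rack",ok&box&(z>.02)&(z<.052)&br)
        rep("above",ok&box&(z>.055))
        rep("red",ok&box&((H<6)|(H>174))&(S>120)&(z>.04))
        rep("blk",ok&box&(V<60)&(z>.03))
        k=box&ok&(z>.055)
        for i in np.argwhere(k)[::12]: print(i[::-1],np.round(w[tuple(i)],3),c["color"][tuple(i)])
c=np.load("top0.npz")["color"];a=cv2.resize(c[125:235,300:440],None,fx=5,fy=5,interpolation=2)
cv2.imwrite("pics/crop.png",a[:,:,::-1])
E
```

```text
top jar 354 [0.54 0.29] [0.089 0.091] 8.1 [0.101 0.124 0.134]
top mat 2399 [ 0.543 -0.253] [0.168 0.166] 9.0 [-0.001  0.004  0.009]
top rack 190 [ 0.625 -0.004] [0.079 0.132] 81.7 [0.02  0.023 0.049]
top above 555 [ 0.647 -0.007] [0.095 0.151] 81.7 [0.056 0.075 0.106]
top red 37 [ 0.658 -0.01 ] [0.016 0.022] 2.6 [0.05  0.056 0.062]
top blk 61 [ 0.648 -0.   ] [0.055 0.151] 81.8 [0.034 0.062 0.077]
[357 163] [ 0.722 -0.008  0.066] [80 83 85]
[358 165] [ 0.714 -0.012  0.073] [19 20 20]
[350 166] [0.7   0.013 0.1  ] [149 159 165]
[362 166] [ 0.714 -0.024  0.07 ] [22 21 24]
[353 167] [0.697 0.004 0.103] [138 147 154]
[344 168] [0.7   0.028 0.072] [55 60 62]
[356 168] [ 0.696 -0.005  0.101] [128 133 139]
[346 169] [0.7   0.022 0.064] [57 61 64]
[358 169] [ 0.694 -0.012  0.1  ] [124 133 139]
[348 170] [0.694 0.016 0.078] [114 120 126]
[360 170] [ 0.694 -0.018  0.095] [140 149 155]
[350 171] [0.691 0.01  0.079] [141 148 155]
[362 171] [ 0.692 -0.024  0.093] [172 181 189]
[351 172] [0.69  0.006 0.075] [127 137 141]
[363 172] [ 0.691 -0.028  0.089] [181 191 197]
[351 173] [0.69  0.006 0.064] [
[... 792 characters left out ...]
361 191] [ 0.636 -0.03   0.078] [155 165 172]
[358 192] [ 0.635 -0.022  0.065] [132 141 145]
[357 193] [ 0.632 -0.02   0.064] [190 202 209]
[364 194] [ 0.633 -0.041  0.056] [114 125 132]
[340 205] [0.583 0.026 0.092] [132 135 132]
[342 206] [0.581 0.02  0.094] [142 144 140]
[345 207] [0.579 0.011 0.092] [128 129 127]
[346 208] [0.579 0.008 0.084] [51 52 50]
[344 209] [0.577 0.012 0.07 ] [138 139 138]
[356 209] [ 0.579 -0.021  0.089] [183 183 174]
[352 210] [ 0.576 -0.011  0.077] [123 124 121]
[350 211] [ 0.573 -0.005  0.073] [143 146 144]
[349 212] [ 0.573 -0.004  0.06 ] [71 72 70]
[353 213] [ 0.572 -0.016  0.058] [162 164 160]
side jar 417 [0.54  0.293] [0.083 0.085] 8.1 [0.102 0.126 0.133]
```

View pics/crop.png

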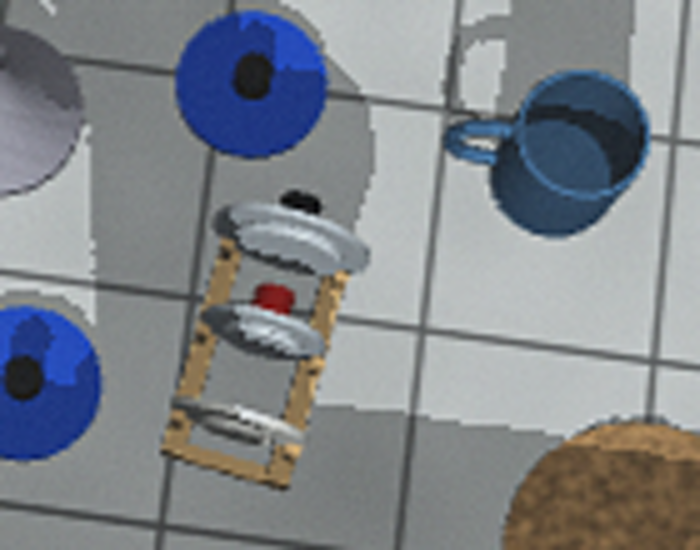

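The lid with the black knob is in the far slot (crop: knob at (300,200)). The red-knob lid is in the middle slot and the saucer in the near one. The rack axis has a yaw of about -8.3°. I'm moving above the knob now.

```bash
python3 -m jog '[[1,-1,-0.53,0,0],[1,-1,-0.53,0,0],[1,-1,-0.53,0,0],[1,-1,-0.53,0,0],[1,-1,-0.53,0,0],[1,-1,-0.53,0,0],[1,-1,-0.53,0,0],[1,-1,-0.53,0,0],[1,-1,-0.53,0,0],[1,-1,-0.53,0,0],[1,-1,-0.53,0,0],[1,-1,-0.53,0,0]]'
python3 -m jog '[[1,-1,-0.53,0,0],[1,-1,-0.53,0,0],[1,-1,-0.53,0,0],[1,-1,-0.53,0,0],[1,-1,-0.53,0,0],[1,-1,-0.53,0,0],[1,-1,-0.53,0,0],[1,-1,-0.53,0,0],[1,-1,-0.53,0,0],[1,-1,-0.53,0,0],[1,-1,-0.53,0,0],[1,-1,-0.53,0,0]]'
python3 -m jog '[[1,-1,-0.53,0,0],[1,-1,-0.53,0,0],[1,-1,-0.53,0,0],[1,-1,-0.53,0,0],[1,-1,-0.53,0,0],[1,-1,-0.53,0,0],[1,-1,-0.53,0,0],[1,-1,-0.53,0,0],[1,-0.65,-0.3,0,0]]'
python3 -m jog '[[1,0,0,0,0.158],[1,0,0,0,0.158],[1,0,0,0,0.158],[1,0,0,0,0.158],[1,0,0,0,0.158],[1,0,0,0,0.158],[1,0,0,0,0.158],[1,0,0,0,0.158],[1,0,0,0,0.158],[1,0,0,0,0.158],[1,0,0,0,0.158],[1,0,0,0,0.158]]'
python3 -m jog '[[1,0,0,0,0.158],[1,0,0,0,0.158],[1,0,0,0,0.158],[1,0,0,0,0.158],[1,0,0,0,0.158],[1,0,0,0,0.158],[1,0,0,0,0.158],[1,0,0,0,0.158],[1,0,0,0,0.158],[1,0,0,0,0.158],[1,0,0,0,0.13],[1,0,0,0,0]]'
python3 - <<'E'
from h import *
c,w=wrist();print(tool()[:3,3]);cv2.imwrite("pics/w1.png",c["color"][:,:,::-1]);np.savez("w1.npz",w=w,color=c["color"])
E
```

```text
time_s: 1.15
tool_pos: [0.4468, 0.3618, 0.2393]
tool_rot: [-180.0, -0.0, 153.8]
force: [0.5, 0.2, 0.5]
grip_width: 0.0871
grasp_force: 0.0
time_s: 2.15
tool_pos: [0.6058, 0.1418, 0.2392]
tool_rot: [-180.0, -0.0, 153.8]
force: [-0.3, 0.5, 0.1]
grip_width: 0.0872
grasp_force: 0.0
time_s: 2.9
tool_pos: [0.7211, -0.0182, 0.2389]
tool_rot: [-179.9, 0.0, 153.6]
force: [-0.7, -0.6, -0.2]
grip_width: 0.0872
grasp_force: 0.0
time_s: 3.9
tool_pos: [0.7203, -0.015, 0.239]
tool_rot: [-180.0, 0.0, 68.1]
force: [-0.2, 1.2, 0.2]
grip_width: 0.0871
grasp_force: 0.0
time_s: 4.9
tool_pos: [0.7203, -0.015, 0.2389]
tool_rot: [180.0, 0.1, -8.6]
force: [0.1, 0.2, -0.4]
grip_width: 0.087
grasp_force: 0.0
[ 0.72036692 -0.01495927  0.23901244]
```

View pics/w1.png

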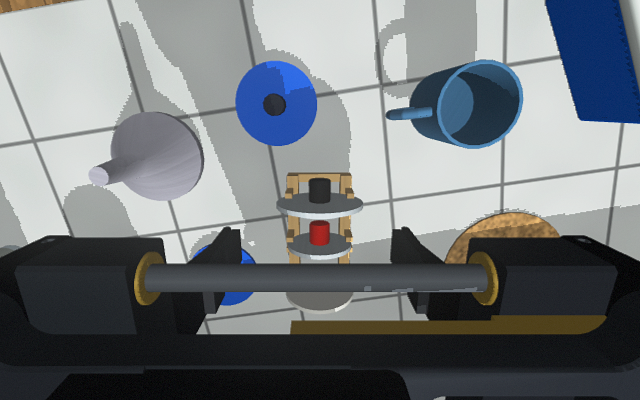

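The wrist view shows the black knob at (319,190) with its plate edge at row 207. The lid sits centred and square between the fingers. Next I measure it.

```bash
python3 - <<'E'
from h import *
d=np.load("w1.npz");w=d["w"];T=tool();V=d["color"].max(-1)
t=(w-T[:3,3])@T[:3,:3]   # tool coords
def pr(n,p):print(n,len(p),np.round(np.percentile(p,[3,25,50,75,97],axis=0)*1000,0).astype(int).tolist())
m=np.zeros(V.shape,bool);m[174:203,300:340]=1
k=m&(V<75)&(w[...,2]>.045)&(w[...,2]<.09);pr("knob tool xyz",t[k]);pr("knob z",w[k])
ym=np.median(t[k][:,1]);
m=np.zeros(V.shape,bool);m[190:220,270:368]=1
p=m&(w[...,2]>.06)&(V>75);pr("plate",t[p])
q=t[p&(w[...,2]>.02)];q=q[np.abs(q[:,0])<.06]
u,s,vt=np.linalg.svd(q-q.mean(0));print(q.mean(0),vt[2],s)
for r in range(176,214,3):print(r,np.round(t[r,319]*1000),np.round(w[r,319,2],3),d["color"][r,319], np.round(t[r,300]*1000))
r=np.zeros(V.shape,bool);r[172:240,285:355]=1
E
```

```text
knob tool xyz 510 [[-23, -7, 166], [-17, -2, 168], [-10, 3, 169], [-3, 9, 172], [1, 14, 179]]
knob z 510 [[697, -28, 60], [703, -23, 67], [710, -17, 70], [716, -12, 71], [721, -6, 73]]
plate 1276 [[-28, -38, 130], [-24, -16, 137], [-24, 3, 149], [-23, 23, 161], [-22, 45, 177]]
[-0.0240878   0.00331355  0.15030755] [0.99998803 0.00116264 0.00475298] [0.87237249 0.50768629 0.06681897]
176 [ -7.   4. 226.] 0.013 [184 153 105] [ -7. -20. 227.]
179 [  0.   4. 178.] 0.061 [34 35 38] [-11. -20. 226.]
182 [ -1.   3. 168.] 0.071 [49 48 49] [-17. -20. 238.]
185 [ -4.   3. 168.] 0.071 [44 46 46] [-22. -21. 238.]
188 [ -7.   3. 167.] 0.072 [46 48 49] [-25. -21. 237.]
191 [-10.   3. 166.] 0.073 [46 46 48] [-29. -21. 238.]
194 [-13.   3. 167.] 0.072 [47 47 47] [-26. -19. 212.]
197 [-16.   3. 166.] 0.073 [46 48 46] [-26. -19. 197.]
200 [-20.   3. 166.] 0.073 [46 46 47] [-25. -18. 182.]
203 [-23.   3. 165.] 0.074 [59 62 60] [-24. -17. 169.]
206 [-23.   3. 155.] 0.084 [85 90 91] [-23. -17. 156.]
209 [-23.   3. 145.] 0.094 [87 89 91] [-23. -16. 146.]
212 [-22.   3. 134.] 0.105 [78 82 82] [-22. -15. 134.]
```

```bash
python3 -m jog '[[1,-0.4,0.15,0.5,0],[1,0,0,1,0],[1,0,0,1,0],[1,0,0,1,0],[1,0,0,1,0],[1,0,0,1,0],[1,0,0,1,0],[1,0,0,0.75,0],[1,0,0,0.5,0],[1,0,0,0.5,0],[1,0,0,0.3,0],[1,0,0,0,0]]'
python3 - <<'E'
from h import *
c,w=wrist();T=tool();cv2.imwrite("pics/w2.png",c["color"][:,:,::-1]);o=env.get_obs();print(o["tool_pos"],o["force"])
t=(w-T[:3,3])@T[:3,:3]
for r in range(150,330,8):print(r,np.round(t[r,319]*1000),np.round(w[r,319,2],3),c["color"][r,319])
E
```

```text
time_s: 5.95
tool_pos: [0.7117, -0.0169, 0.0675]
tool_rot: [180.0, 0.1, -8.5]
force: [-0.9, -0.5, -0.3]
grip_width: 0.0871
grasp_force: 0.0
[ 0.71219189 -0.01702206  0.06849712] [-0.53483856  0.23277241  0.98766757]
150 [47.  2. 67.] 0.002 [170 174 174]
158 [41.  2. 67.] 0.002 [170 173 171]
166 [35.  2. 68.] 0.0 [171 175 173]
174 [29.  2. 67.] 0.001 [170 173 172]
182 [23.  2. 68.] 0.0 [168 172 170]
190 [18.  2. 66.] 0.002 [169 172 170]
198 [11.  2. 68.] 0.001 [169 172 170]
206 [ 6.  2. 67.] 0.001 [166 172 168]
214 [ 3.  2. 56.] 0.013 [187 158 107]
222 [-3.  2. 56.] 0.013 [187 158 105]
230 [ 8.  2. 17.] 0.052 [42 42 40]
238 [8. 2. 5.] 0.064 [38 36 35]
246 [ 7.  2. -3.] 0.071 [43 42 42]
254 [ 2.  2. -2.] 0.071 [39 41 40]
262 [-2.  2. -3.] 0.072 [37 38 36]
270 [ 31.   1. -68.] 0.137 [63 66 71]
278 [ 30.   1. -70.] 0.139 [80 85 89]
286 [ 28.   1. -72.] 0.14 [77 82 86]
294 [-16.   2. -10.] 0.078 [85 91 91]
302 [-16.   1. -16.] 0.085 [84 87 89]
310 [-15.   1. -25.] 0.093 [85 90 93]
318 [-15.   1. -30.] 0.098 [83 88 91]
326 [ 23.   1. -82.] 0.15 [83 67 29]
```

View pics/w2.png

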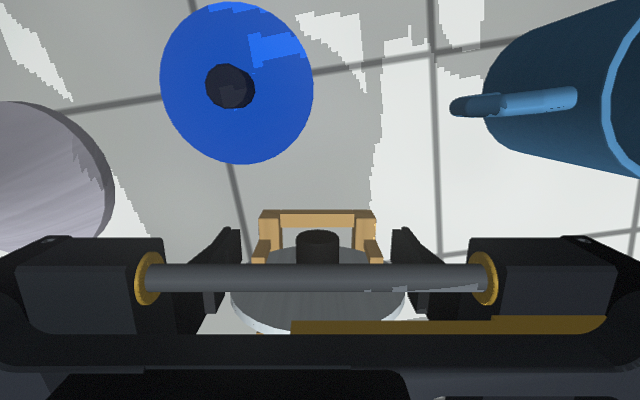

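The view shows the knob at (318,245), between the fingers and about 2 mm off centre. I close on it and lift.

```bash
python3 -m jog '[[1,0,0.09,0,0],[0.3,0,0,0,0],[0.2,0,0,0,0],[0,0,0,0,0],[0,0,0,0,0],[0,0,0,0,0],[0,0,0,0,0],[0,0,0,0,0],[0,0,0,0,0],[0,0,0,0,0],[0,0,0,0,0],[0,0,0,0,0]]' 35
```

```text
time_s: 7.0
tool_pos: [0.712, -0.0182, 0.0686]
tool_rot: [-180.0, -0.0, -8.5]
force: [-0.2, 0.5, 0.5]
grip_width: 0.0234
grasp_force: 35.0
```

```bash
python3 -m jog '[[0,0,0,-0.2,0],[0,0,0,-0.3,0],[0,0,0,-0.4,0],[0,0,0,-0.4,0],[0,0,0,-0.4,0],[0,0,0,-0.4,0],[0,0,0,-0.5,0],[0,0,0,-0.5,0],[0,0,0,-0.7,0],[0,0,0,-0.8,0],[0,0,0,-0.8,0],[0,0,0,0,0]]'
python3 - <<'E'
from h import *
c,w=wrist();T=tool();cv2.imwrite("pics/w3.png",c["color"][:,:,::-1])
t=(w-T[:3,3])@T[:3,:3]
for r in range(200,330,8):print(r,np.round(t[r,319]*1000),c["color"][r,319],np.round(t[r,270]*1000))
s=read_camera("side");cv2.imwrite("pics/s3.png",cv2.resize(s["color"][100:300,200:500],None,fx=2.5,fy=2.5)[:,:,::-1])
E
```

```text
time_s: 8.0
tool_pos: [0.7139, -0.0194, 0.1815]
tool_rot: [-180.0, -0.4, -8.5]
force: [1.4, -0.7, -0.8]
grip_width: 0.0231
grasp_force: 35.0
200 [-23.   4. 178.] [167 171 169] [-23. -51. 178.]
208 [-32.   4. 178.] [168 171 168] [-32. -52. 178.]
216 [-42.   4. 177.] [166 170 168] [-42. -52. 178.]
224 [-52.   4. 178.] [110 112 110] [-52. -52. 178.]
232 [ 9.  2. 12.] [36 35 33] [-62. -53. 178.]
240 [ 9.  2. -0.] [32 32 30] [-72. -53. 178.]
248 [ 7.  2. -5.] [40 40 39] [-82. -54. 178.]
256 [ 2.  2. -5.] [34 37 37] [ 11. -21. -23.]
264 [ 33.   1. -69.] [39 40 42] [ 32. -13. -68.]
272 [ 32.   1. -72.] [68 71 75] [ 32. -13. -72.]
280 [ 30.   1. -73.] [82 86 92] [ 30. -13. -73.]
288 [ 28.   1. -74.] [72 77 81] [ 28. -13. -74.]
296 [-16.   2. -14.] [84 87 90] [ 12. -16. -54.]
304 [-15.   2. -22.] [82 86 89] [  8. -16. -54.]
312 [-15.   2. -28.] [84 88 90] [  6. -16. -55.]
320 [ 24.   1. -82.] [82 79 66] [ 24. -12. -82.]
328 [ 24.   1. -85.] [85 71 34] [ 24. -11. -85.]
```

View pics/w3.png

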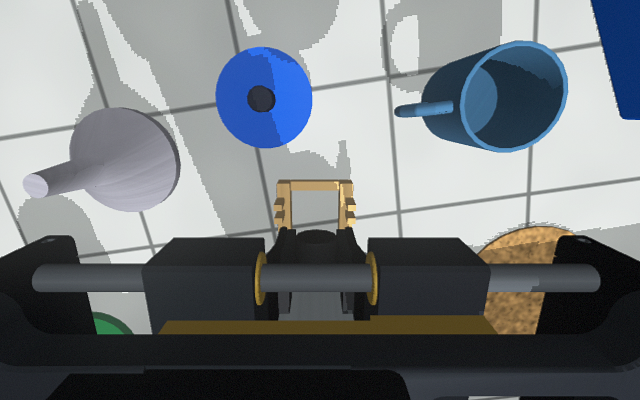

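The lid is held upright by its knob (320,240) and clear of the rack. I carry it over the mat.

```bash
python3 -m jog '[[0,-0.3,0.5,0,0],[0,-0.517,0.987,0,0],[0,-0.517,0.987,0,0],[0,-0.517,0.987,0,0],[0,-0.517,0.987,0,0],[0,-0.517,0.987,0,0],[0,-0.517,0.987,0,0],[0,-0.517,0.987,0,0],[0,-0.517,0.987,0,0],[0,-0.517,0.987,0,0],[0,-0.517,0.987,0,0],[0,-0.517,0.987,0,0]]'
python3 -m jog '[[0,-0.517,0.987,0,0],[0,-0.22,0.49,0.3,0],[0,0,0,0.7,0],[0,0,0,0.9,0],[0,0,0,0.9,0],[0,0,0,0.8,0],[0,0,0,0.6,0],[0,0,0,0.5,0],[0,0,0,0.4,0],[0,0,0,0.3,0],[0,0,0,0.1,0],[0,0,0,0,0]]'
python3 - <<'E'
from h import *
T=tool();s=read_camera("top");w=cloud(s,s["world_from_camera"]);cv2.imwrite("pics/s4.png",cv2.resize(s["color"][150:310,330:530],None,fx=4,fy=3.7)[:,:,::-1]);print(env.get_obs()["force"])
E
```

```text
time_s: 9.1
tool_pos: [0.5575, -0.2267, 0.1752]
tool_rot: [-180.0, 0.1, -8.5]
force: [0.7, -0.6, -1.6]
grip_width: 0.0227
grasp_force: 35.0
time_s: 10.1
tool_pos: [0.541, -0.2527, 0.0663]
tool_rot: [180.0, 0.0, -8.5]
force: [-0.4, -0.5, -1.0]
grip_width: 0.0234
grasp_force: 35.0
[ 0.20136196 -0.71593588 -1.22528946]
```

```bash
python3 -m jog '[[0,0,0,0,0],[0,0,0,0,0],[0,0,0,0,0],[0,0,0,0,0]]' 6
cat > look.py <<'E'
from h import *
c,w=wrist();T=tool();t=(w-T[:3,3])@T[:3,:3]
print(np.round(T[:3,3],4),np.round(env.get_obs()["force"],1))
for r in list(range(216,262,5))+list(range(292,318,6)):print(r,np.round(t[r,319]*1000).tolist(),c["color"][r,319],np.round(t[r,285]*1000).tolist())
E
python3 look.py; python3 -m jog '[[0,0,0,0,0],[0,0,0,0,0],[0,0,0,0,0],[0,0,0,0,0]]' 3; python3 look.py
```

```text
time_s: 10.48
tool_pos: [0.5412, -0.2528, 0.067]
tool_rot: [-180.0, -0.0, -8.5]
force: [0.7, 0.1, -2.2]
grip_width: 0.0238
grasp_force: 6.0
[ 0.5412 -0.2528  0.0669] [-1.2 -0.5 -1.3]
216 [-0.0, 2.0, 63.0] [141 112  71] [0.0, -22.0, 61.0]
221 [-4.0, 2.0, 61.0] [123  96  60] [-4.0, -22.0, 61.0]
226 [-8.0, 2.0, 62.0] [124  97  61] [-8.0, -23.0, 62.0]
231 [8.0, 2.0, 15.0] [28 23 15] [11.0, -17.0, 9.0]
236 [9.0, 2.0, 7.0] [27 21 16] [9.0, -17.0, 6.0]
241 [8.0, 2.0, 1.0] [29 24 20] [9.0, -16.0, -1.0]
246 [7.0, 2.0, -2.0] [36 34 34] [9.0, -15.0, -7.0]
251 [4.0, 2.0, -3.0] [35 33 31] [9.0, -15.0, -12.0]
256 [2.0, 2.0, -3.0] [35 34 32] [9.0, -14.0, -18.0]
261 [-2.0, 2.0, -2.0] [31 29 29] [9.0, -14.0, -22.0]
292 [-16.0, 2.0, -9.0] [83 87 88] [1.0, -13.0, -34.0]
298 [-16.0, 2.0, -14.0] [85 90 91] [-3.0, -13.0, -33.0]
304 [-15.0, 2.0, -20.0] [83 89 90] [-6.0, -13.0, -33.0]
310 [-16.0, 1.0, -24.0] [85 89 90] [-9.0, -13.0, -33.0]
316 [-16.0, 1.0, -28.0] [84 88 91] [-14.0, -14.0, -30.0]
time_s: 10.87
tool_pos: [0.5411, -0.2528, 0.0667]
tool_rot: [-180.0, -0.0, -8.5]
force: [0.1, 0.1, -0.7]
grip_wid
[... 178 characters left out ...]

226 [11.0, 2.0, 16.0] [32 29 28] [-2.0, -21.0, 48.0]
231 [9.0, 2.0, 12.0] [32 29 29] [10.0, -17.0, 9.0]
236 [8.0, 2.0, 8.0] [31 31 27] [9.0, -17.0, 5.0]
241 [7.0, 2.0, 4.0] [29 28 28] [9.0, -16.0, 0.0]
246 [5.0, 2.0, 2.0] [27 28 27] [9.0, -15.0, -7.0]
251 [4.0, 2.0, -2.0] [31 31 29] [9.0, -15.0, -12.0]
256 [2.0, 2.0, -5.0] [36 35 38] [9.0, -14.0, -17.0]
261 [-1.0, 2.0, -3.0] [40 40 43] [9.0, -14.0, -22.0]
292 [-23.0, 2.0, 1.0] [122 128 131] [0.0, -13.0, -33.0]
298 [-24.0, 2.0, -2.0] [123 129 132] [-3.0, -13.0, -33.0]
304 [-25.0, 2.0, -6.0] [125 131 134] [-6.0, -13.0, -33.0]
310 [-26.0, 2.0, -10.0] [125 131 135] [-8.0, -13.0, -33.0]
316 [-28.0, 2.0, -13.0] [125 131 136] [-29.0, -16.0, -11.0]
```

At 3 N it pivots the right way. I give it more time.

```bash
python3 -m jog '[[0,0,0,0,0],[0,0,0,0,0],[0,0,0,0,0],[0,0,0,0,0],[0,0,0,0,0],[0,0,0,0,0],[0,0,0,0,0],[0,0,0,0,0],[0,0,0,0,0],[0,0,0,0,0]]' 3; python3 look.py
```

```text
time_s: 11.75
tool_pos: [0.541, -0.2528, 0.0666]
tool_rot: [180.0, -0.0, -8.5]
force: [0.9, 1.1, 0.6]
grip_width: 0.0238
grasp_force: 3.0
[ 0.541  -0.2528  0.0666] [-0.2 -0.5 -0.2]
216 [3.0, 2.0, 54.0] [125 133 133] [3.0, -22.0, 55.0]
221 [0.0, 2.0, 52.0] [125 132 133] [1.0, -21.0, 49.0]
226 [11.0, 2.0, 14.0] [38 35 34] [-2.0, -21.0, 47.0]
231 [10.0, 2.0, 10.0] [31 28 26] [11.0, -17.0, 8.0]
236 [8.0, 2.0, 8.0] [30 27 27] [9.0, -17.0, 5.0]
241 [7.0, 2.0, 4.0] [31 31 29] [9.0, -16.0, -1.0]
246 [5.0, 2.0, 2.0] [31 28 28] [9.0, -15.0, -7.0]
251 [4.0, 2.0, -2.0] [27 26 25] [9.0, -15.0, -12.0]
256 [2.0, 2.0, -4.0] [37 38 39] [9.0, -14.0, -18.0]
261 [-1.0, 2.0, -3.0] [42 41 43] [9.0, -14.0, -22.0]
292 [-22.0, 2.0, 1.0] [124 131 132] [0.0, -13.0, -33.0]
298 [-24.0, 2.0, -3.0] [127 133 135] [-2.0, -13.0, -34.0]
304 [-26.0, 2.0, -5.0] [125 131 133] [-6.0, -13.0, -33.0]
310 [-27.0, 2.0, -9.0] [125 133 135] [-8.0, -13.0, -34.0]
316 [-28.0, 2.0, -12.0] [125 132 135] [-28.0, -16.0, -12.0]
```

It has stopped about 25° along. I use the mat to finish: shift +x first, then draw back while lowering, so the lower edge rolls outwards.

```bash
python3 -m jog '[[0,0.4,0,0,0],[0,0.5,0,0,0],[0,0.4,0,0,0],[0,0,0,0.3,0],[0,-0.15,0,0.1,0],[0,-0.25,0,0.05,0],[0,-0.25,0,0.05,0],[0,-0.25,0,0.05,0],[0,-0.25,0,0.1,0],[0,0,0,0,0]]' 3; python3 look.py
```

```text
time_s: 12.63
tool_pos: [0.5418, -0.2527, 0.0528]
tool_rot: [-179.9, 0.1, -8.6]
force: [-0.8, 0.0, -1.1]
grip_width: 0.0236
grasp_force: 3.6
[ 0.5426 -0.2528  0.0531] [-0.4 -0.4 -2. ]
216 [9.0, 2.0, 35.0] [152 160 163] [9.0, -19.0, 35.0]
221 [7.0, 2.0, 31.0] [152 160 163] [7.0, -19.0, 31.0]
226 [4.0, 2.0, 30.0] [151 160 163] [4.0, -19.0, 30.0]
231 [2.0, 2.0, 28.0] [153 160 164] [10.0, -17.0, 9.0]
236 [-0.0, 2.0, 25.0] [151 160 165] [8.0, -17.0, 7.0]
241 [8.0, 2.0, 0.0] [35 34 35] [8.0, -16.0, -1.0]
246 [6.0, 2.0, -1.0] [37 37 37] [8.0, -15.0, -6.0]
251 [4.0, 2.0, -3.0] [32 34 33] [8.0, -15.0, -12.0]
256 [1.0, 2.0, -4.0] [31 34 33] [8.0, -14.0, -16.0]
261 [-0.0, 2.0, -6.0] [32 33 34] [8.0, -14.0, -21.0]
292 [-25.0, 2.0, 4.0] [151 160 164] [-1.0, -13.0, -32.0]
298 [-28.0, 2.0, 3.0] [152 161 165] [-4.0, -13.0, -32.0]
304 [-31.0, 2.0, 1.0] [152 160 164] [-7.0, -13.0, -33.0]
310 [-34.0, 2.0, -1.0] [154 163 166] [-9.0, -13.0, -33.0]
316 [-36.0, 2.0, -3.0] [154 161 165] [-35.0, -17.0, -4.0]
```

Now at about 50°. I keep lowering.

```bash
python3 -m jog '[[0,-0.05,0,0.1,0],[0,-0.05,0,0.1,0],[0,-0.05,0,0.1,0],[0,-0.05,0,0.1,0],[0,0,0,0.1,0],[0,0,0,0,0]]' 3; python3 look.py
```

```text
time_s: 13.18
tool_pos: [0.5398, -0.2524, 0.0429]
tool_rot: [-180.0, 0.0, -8.5]
force: [0.3, -0.0, -0.6]
grip_width: 0.0234
grasp_force: 3.1
[ 0.5399 -0.2524  0.0431] [ 0.6 -0.5 -0.7]
216 [13.0, 2.0, 26.0] [173 181 186] [13.0, -18.0, 25.0]
221 [10.0, 2.0, 25.0] [174 182 186] [10.0, -18.0, 25.0]
226 [8.0, 2.0, 23.0] [173 182 187] [8.0, -18.0, 23.0]
231 [5.0, 2.0, 22.0] [174 184 188] [10.0, -17.0, 9.0]
236 [2.0, 2.0, 22.0] [173 182 186] [9.0, -17.0, 7.0]
241 [-1.0, 2.0, 21.0] [176 185 189] [9.0, -16.0, -0.0]
246 [7.0, 2.0, -2.0] [34 33 35] [9.0, -15.0, -6.0]
251 [5.0, 2.0, -4.0] [44 44 48] [9.0, -15.0, -13.0]
256 [2.0, 2.0, -4.0] [44 46 47] [9.0, -14.0, -17.0]
261 [0.0, 2.0, -6.0] [42 45 44] [8.0, -14.0, -21.0]
292 [-29.0, 2.0, 10.0] [171 180 184] [0.0, -13.0, -33.0]
298 [-32.0, 2.0, 9.0] [171 180 184] [-3.0, -13.0, -33.0]
304 [nan, nan, nan] [171 181 183] [-5.0, -13.0, -34.0]
310 [-38.0, 2.0, 6.0] [170 179 183] [-8.0, -13.0, -34.0]
316 [-41.0, 2.0, 4.0] [170 179 183] [-40.0, -18.0, 4.0]
```

```bash
python3 -m jog '[[0,0,0,0.08,0],[0,0,0,0.08,0],[0,0,0,0.08,0],[0,0,0,0.05,0],[0,0,0,0,0]]' 3; python3 look.py
```

```text
time_s: 13.65
tool_pos: [0.5399, -0.2526, 0.0375]
tool_rot: [180.0, 0.0, -8.5]
force: [-0.6, -0.4, -0.8]
grip_width: 0.0239
grasp_force: 3.0
[ 0.54   -0.2526  0.0376] [ 0.  -0.3 -1.4]
216 [15.0, 2.0, 21.0] [171 179 184] [15.0, -18.0, 21.0]
221 [12.0, 2.0, 20.0] [171 179 183] [12.0, -18.0, 21.0]
226 [9.0, 2.0, 20.0] [171 179 184] [9.0, -18.0, 21.0]
231 [6.0, 2.0, 19.0] [167 177 182] [10.0, -17.0, 9.0]
236 [3.0, 2.0, 19.0] [167 176 181] [9.0, -17.0, 6.0]
241 [1.0, 2.0, 16.0] [48 49 52] [9.0, -16.0, -1.0]
246 [4.0, 2.0, 4.0] [33 35 35] [8.0, -15.0, -6.0]
251 [5.0, 2.0, -3.0] [29 31 30] [9.0, -15.0, -12.0]
256 [4.0, 2.0, -7.0] [44 45 46] [9.0, -14.0, -17.0]
261 [1.0, 2.0, -7.0] [41 43 45] [8.0, -14.0, -21.0]
292 [-16.0, 2.0, -9.0] [34 37 38] [0.0, -13.0, -33.0]
298 [-34.0, 2.0, 12.0] [164 174 177] [-3.0, -13.0, -33.0]
304 [-38.0, 2.0, 12.0] [164 173 178] [-6.0, -13.0, -33.0]
310 [-42.0, 2.0, 11.0] [166 175 179] [-9.0, -13.0, -33.0]
316 [-46.0, 2.0, 11.0] [164 173 178] [-46.0, -19.0, 11.0]
```

About 9° of tilt is left, with the plug edge resting on the mat. I let go and the lid settles the last few mm.

```bash
python3 -m jog '[[0.35,0,0,0,0],[0.35,0,0,0,0],[0.5,0,0,0,0],[1,0,0,0,0],[1,0,0,0,0],[1,0,0,-0.5,0],[1,0,0,-1,0],[1,0,0,-1,0],[1,0,0,-1,0],[1,0,0,-1,0],[1,0,0,-1,0],[1,0,0,0,0]]'
cat > lid.py <<'E'
from h import *
import sys
c,w=wrist();T=tool();t=(w-T[:3,3])@T[:3,:3];V=c["color"].max(-1)
cv2.imwrite("pics/%s.png"%sys.argv[1],c["color"][:,:,::-1])
zp=float(sys.argv[2]) # expected plate top height
x0,y0=[float(v) for v in sys.argv[3:5]]
near=np.hypot(w[...,0]-x0,w[...,1]-y0)<.075
S=cv2.cvtColor(c["color"],cv2.COLOR_RGB2HSV)[...,1]
p=near&(abs(w[...,2]-zp)<.006)&(V>90)&(S<60)
P=w[p];A=np.c_[P[:,:2],np.ones(len(P))];k=np.linalg.lstsq(A,P[:,2],rcond=None)[0]
print("plate n",len(P),"tilt deg",np.degrees(k[:2]).round(1),"h",P[:,2].mean().round(4),"circle",np.round(cv2.minEnclosingCircle(P[:,:2].astype(np.float32)),4) if 0 else cv2.minEnclosingCircle(P[:,:2].astype(np.float32)))
q=near&(abs(w[...,2]-zp-.025)<.006)&(V<90);Q=w[q]
e=cv2.minEnclosingCircle(Q[:,:2].astype(np.float32));print("knob",len(Q),e,"z",Q[:,2].mean(),"tool",(np.r_[e[0],zp]-T[:3,3])@T[:3,:3])
E
python3 lid.py w5 0.015 0.54 -0.253
```

```text
time_s: 14.7
tool_pos: [0.5421, -0.2542, 0.1526]
tool_rot: [180.0, -0.4, -8.5]
force: [0.4, -0.6, 0.2]
grip_width: 0.0844
grasp_force: 0.0
plate n 6639 tilt deg [-0.  0.] h 0.0161 circle ((0.5285789370536804, -0.2505260109901428), 0.04823650047183037)
knob 537 ((0.528917133808136, -0.25054869055747986), 0.012035672552883625) z 0.04062796019023006 tool [-0.01340203 -0.00112218  0.13549179]
```

View pics/w5.png

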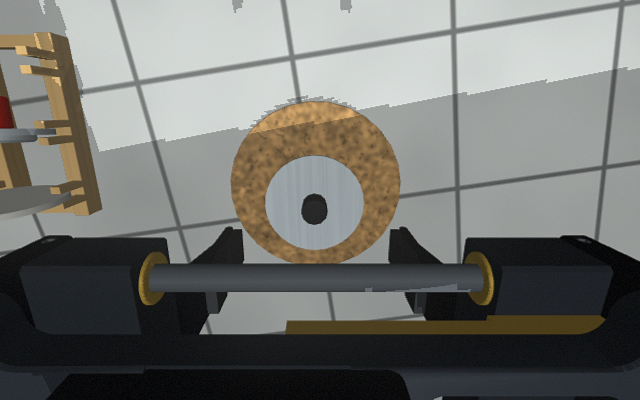

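The lid lies flat on the mat (centre (314,203), tilt 0°) with its knob up, and is released. I regrasp the knob.

```bash
python3 -m jog '[[1,-0.33,-0.08,0,0],[1,-0.34,-0.07,0,0],[1,0,0,0.5,0],[1,0,0,0.8,0],[1,0,0,0.9,0],[1,0,0,0.9,0],[1,0,0,0.8,0],[1,0,0,0.6,0],[1,0,0,0.5,0],[1,0,0,0.3,0],[1,0,0,0.2,0],[1,0,0,0,0]]'; python3 look.py
```

```text
time_s: 15.75
tool_pos: [0.5268, -0.2476, 0.0371]
tool_rot: [-180.0, 0.0, -8.5]
force: [1.3, -1.2, 0.0]
grip_width: 0.0871
grasp_force: 0.0
[ 0.5272 -0.2478  0.0378] [-0.1 -0.2 -0.7]
216 [15.0, 2.0, 21.0] [169 180 183] [15.0, -18.0, 21.0]
221 [13.0, 2.0, 16.0] [36 38 39] [11.0, -18.0, 22.0]
226 [14.0, 2.0, 8.0] [37 39 39] [8.0, -18.0, 22.0]
231 [14.0, 1.0, 1.0] [36 39 41] [4.0, -19.0, 23.0]
236 [13.0, 1.0, -3.0] [47 49 51] [2.0, -18.0, 21.0]
241 [10.0, 1.0, -4.0] [43 43 46] [-1.0, -19.0, 22.0]
246 [8.0, 1.0, -4.0] [40 42 43] [-5.0, -19.0, 21.0]
251 [4.0, 1.0, -3.0] [37 39 41] [-8.0, -19.0, 22.0]
256 [2.0, 1.0, -4.0] [42 41 43] [-11.0, -19.0, 22.0]
261 [-1.0, 1.0, -4.0] [39 40 42] [-15.0, -19.0, 22.0]
292 [-36.0, 2.0, 21.0] [166 176 179] [-36.0, -20.0, 21.0]
298 [-41.0, 2.0, 22.0] [166 176 179] [-49.0, -21.0, 33.0]
304 [-45.0, 2.0, 21.0] [165 176 180] [-53.0, -21.0, 33.0]
310 [-57.0, 2.0, 31.0] [156 122  80] [-58.0, -21.0, 33.0]
316 [-63.0, 2.0, 33.0] [139 111  72] [-63.0, -21.0, 34.0]
```

```bash
python3 -m jog '[[1,0.09,0,0,0],[0.3,0,0,0,0],[0.2,0,0,0,0],[0,0,0,0,0],[0,0,0,0,0],[0,0,0,0,0],[0,0,0,0,0],[0,0,0,0,0],[0,0,0,0,0],[0,0,0,0,0],[0,0,0,0,0]]' 40
python3 -m jog '[[0,0,0,-0.3,0],[0,0,0,-0.6,0],[0,0,0,-0.9,0],[0,0,0,-1,0],[0,0,0,-1,0],[0,0,0,-1,0],[0,0,0,-1,0],[0,0,0,-1,0],[0,0,0,-0.8,0],[0,0,0,-0.5,0],[0,0,0,0,0]]'
python3 look.py
```

```text
time_s: 16.72
tool_pos: [0.5289, -0.2479, 0.0377]
tool_rot: [180.0, -0.0, -8.5]
force: [-1.5, -0.5, -0.0]
grip_width: 0.0284
grasp_force: 0.4
time_s: 17.63
tool_pos: [0.53, -0.2487, 0.2026]
tool_rot: [180.0, -0.3, -8.5]
force: [-0.2, -0.4, -1.6]
grip_width: 0.0227
grasp_force: 40.0
[ 0.5294 -0.2482  0.2009] [ 0.1  0.3 -1.1]
216 [14.0, 2.0, 23.0] [156 165 169] [14.0, -18.0, 23.0]
221 [13.0, 2.0, 18.0] [36 36 38] [11.0, -18.0, 23.0]
226 [13.0, 2.0, 11.0] [37 38 40] [8.0, -18.0, 23.0]
231 [12.0, 2.0, 4.0] [33 35 36] [11.0, -16.0, 7.0]
236 [12.0, 2.0, -2.0] [39 42 44] [10.0, -16.0, 2.0]
241 [10.0, 2.0, -2.0] [46 47 48] [10.0, -16.0, -2.0]
246 [7.0, 2.0, -2.0] [43 46 47] [10.0, -15.0, -8.0]
251 [4.0, 2.0, -2.0] [43 47 48] [9.0, -14.0, -13.0]
256 [1.0, 2.0, -2.0] [45 47 49] [10.0, -14.0, -19.0]
261 [-2.0, 2.0, -2.0] [48 48 52] [10.0, -13.0, -24.0]
292 [-38.0, 3.0, 23.0] [228 236 240] [1.0, -13.0, -35.0]
298 [-41.0, 3.0, 22.0] [224 232 235] [-2.0, -13.0, -35.0]
304 [-47.0, 3.0, 23.0] [201 210 212] [-5.0, -13.0, -34.0]
310 [-182.0, 5.0, 199.0] [162 166 164] [-8.0, -13.0, -35.0]
316 [-191.0, 5.0, 199.0] [161 166 163] [-191.0, -41.0, 198.0]
```

It is held level. Now I carry it to the jar, stopping about 130 mm short so the wrist camera can see the jar unobstructed.

```bash
python3 -m jog '[[0,-0.06,-0.5,0,0],[0,-0.124,-0.99,0,0],[0,-0.124,-0.99,0,0],[0,-0.124,-0.99,0,0],[0,-0.124,-0.99,0,0],[0,-0.124,-0.99,0,0],[0,-0.124,-0.99,0,0],[0,-0.124,-0.99,0,0],[0,-0.124,-0.99,0,0],[0,-0.124,-0.99,0,0],[0,-0.124,-0.99,0,0],[0,-0.124,-0.99,0,0]]'
python3 -m jog '[[0,-0.124,-0.99,0,0],[0,-0.124,-0.99,0,0],[0,-0.124,-0.99,0,0],[0,-0.124,-0.99,0,0],[0,-0.124,-0.99,0,0],[0,-0.124,-0.99,0,0],[0,-0.124,-0.99,0,0],[0,-0.124,-0.99,0,0],[0,-0.06,-0.5,0,0],[0,0,0,0,0],[0,0,0,0,0]]'
cat > jar.py <<'E'
from h import *
from scipy.optimize import least_squares
def fit(n,w,col):
    h=cv2.cvtColor(col,cv2.COLOR_RGB2HSV)
    m=(h[...,0]>45)&(h[...,0]<85)&(h[...,1]>80)&(abs(w[...,2]-.130)<.004)&(np.hypot(w[...,0]-.54,w[...,1]-.29)<.08)
    p=w[m][:,:2]
    if len(p)<20:print(n,len(p));return
    f=least_squares(lambda c:np.maximum(0,np.abs(np.hypot(*(p-c).T)-.0405)-.0025),p.mean(0),loss="soft_l1",f_scale=.002)
    print(n,len(p),"rim centre",f.x.round(4),"rim z",w[m][:,2].mean().round(4),"r",np.percentile(np.hypot(*(p-f.x).T),[3,50,97]).round(4));return f.x
T=tool()
for n in("wrist","top","side"):
    if n=="wrist":c,w=wrist()
    else:c=read_camera(n);w=cloud(c,c["world_from_camera"])
    cv2.imwrite(f"pics/j_{n}_{env.get_obs()['time_s']:.1f}.png",c["color"][:,:,::-1])
    x=fit(n,w,c["color"])
    if x is not None:print("shift tool mm",((np.r_[x,.13]-T[:3,3])@T[:3,:3]*1000).round(1))
E
python3 jar.py; ls pics
```

```text
time_s: 18.68
tool_pos: [0.5332, -0.0165, 0.1984]
tool_rot: [180.0, 0.1, -8.5]
force: [0.3, -0.4, -0.9]
grip_width: 0.023
grasp_force: 40.0
time_s: 19.6
tool_pos: [0.5378, 0.151, 0.1989]
tool_rot: [179.9, 0.1, -8.4]
force: [0.6, 0.2, -1.2]
grip_width: 0.0229
grasp_force: 40.0
wrist 1780 rim centre [0.5398 0.2896] rim z 0.13 r [0.0379 0.0404 0.0428]
shift tool mm [ -18.3 -137.5   68.7]
top 116 rim centre [0.541  0.2903] rim z 0.13 r [0.0377 0.0402 0.0426]
shift tool mm [ -17.2 -138.3   68.7]
side 292 rim centre [0.5395 0.2935] rim z 0.1294 r [0.0372 0.0402 0.0431]
shift tool mm [ -19.2 -141.3   68.7]
crop.png
j_side_19.8.png
j_top_19.7.png
j_wrist_19.6.png
s3.png
s4.png
side0.png
top0.png
w1.png
w2.png
w3.png
w5.png
```

```bash
python3 -m jog '[[0,-0.1,-0.6,0,0],[0,-0.12,-0.9,0,0],[0,-0.12,-0.9,0,0],[0,-0.12,-0.9,0,0],[0,-0.12,-0.9,0,0],[0,-0.12,-0.9,0,0],[0,-0.12,-0.9,0,0],[0,-0.095,-0.7,0,0],[0,0,-0.27,0.3,0],[0,0,0,0.5,0],[0,0,0,0.5,0],[0,0,0,0,0]]'
python3 jar.py
python3 - <<'E'
from h import *
# lid plate as seen by fixed cameras
for n in("top","side"):
    c=read_camera(n);w=cloud(c,c["world_from_camera"]);V=c["color"].max(-1);S=cv2.cvtColor(c["color"],cv2.COLOR_RGB2HSV)[...,1]
    m=(abs(w[...,2]-.149)<.006)&(np.hypot(w[...,0]-.54,w[...,1]-.29)<.06)&(S<60);p=w[m]
    print(n,len(p),cv2.minEnclosingCircle(p[:,:2].astype(np.float32)) if len(p) else 0)
print(tool()[:3,3])
c=read_camera("side")["color"];cv2.imwrite("pics/s6.png",cv2.resize(c[210:340,200:360],None,fx=4.5,fy=4.5,interpolation=2)[:,:,::-1])
E
```

```text
time_s: 20.75
tool_pos: [0.5398, 0.2894, 0.1707]
tool_rot: [179.8, 0.2, -8.6]
force: [-1.7, -0.4, -1.2]
grip_width: 0.0227
grasp_force: 40.0
wrist 0
top 0
side 64 rim centre [0.5395 0.2934] rim z 0.1291 r [0.0391 0.0416 0.043 ]
shift tool mm [-0.7 -4.  40.6]
top 159 ((0.5346649289131165, 0.2747320532798767), 0.04385199397802353)
side 900 ((0.5408788323402405, 0.29396939277648926), 0.04847040772438049)
[0.54150586 0.29111742 0.17430354]
```

View pics/s6.png

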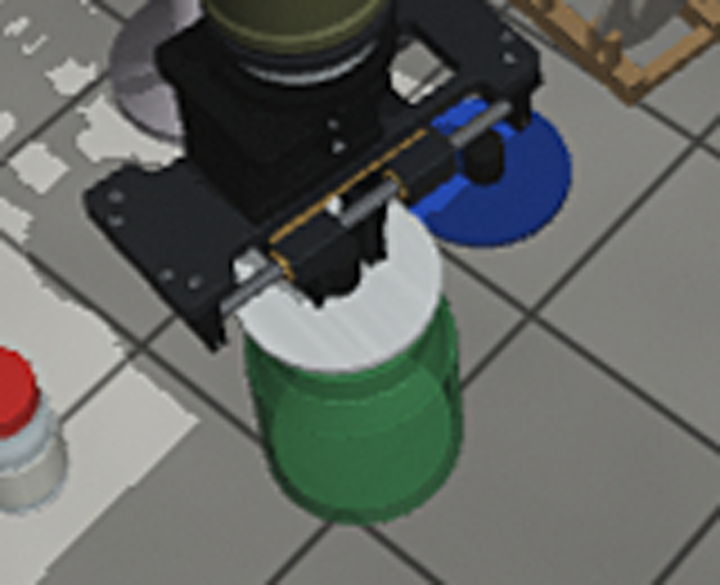

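The side view shows the lid (centre (340,285) in the crop) squarely over the jar. Measured in the same camera, the offset is about 1.4 mm. I lower gently and watch the force.

```bash
python3 -m jog '[[0,-0.06,0.02,0.1,0],[0,0,0,0.15,0],[0,0,0,0.15,0],[0,0,0,0.1,0],[0,0,0,0.1,0],[0,0,0,0,0],[0,0,0,0,0]]'
python3 -c "
from h import *;o=env.get_obs();print(o['tool_pos'],o['force'],o['wrist_torque'])"
```

```text
time_s: 21.63
tool_pos: [0.5397, 0.2916, 0.1616]
tool_rot: [180.0, 0.0, -8.5]
force: [-0.4, -0.6, -3.0]
grip_width: 0.023
grasp_force: 40.0
[0.53971834 0.29158651 0.16160058] [-0.39411664 -0.57555891 -3.03169638] [ 0.00412341  0.19129304 -0.00947376]
```

```bash
python3 -m jog '[[0,0,0,0.08,0],[0,0,0,0.06,0],[0,0,0,0,0]]'; python3 -m jog '[[0,0,0,0.04,0],[0,0,0,0,0]]'; python3 -m jog '[[0,0,0,0.04,0],[0,0,0,0,0]]'
```

```text
time_s: 21.88
tool_pos: [0.5401, 0.2917, 0.1607]
tool_rot: [-179.9, -0.0, -8.5]
force: [-3.0, -1.0, 7.2]
grip_width: 0.0232
grasp_force: 40.0
time_s: 22.05
tool_pos: [0.5402, 0.2917, 0.1606]
tool_rot: [-179.9, -0.0, -8.5]
force: [-4.4, -1.4, 10.7]
grip_width: 0.0228
grasp_force: 40.0
time_s: 22.22
tool_pos: [0.5402, 0.2918, 0.1606]
tool_rot: [-179.9, -0.0, -8.5]
force: [-5.8, -2.6, 14.4]
grip_width: 0.0228
grasp_force: 40.0
```

Contact at TCP 0.1606, a little above the expected 0.158. I check the lid's height and tilt before letting go.

```bash
cat > seat.py <<'E'
from h import *
import sys
def rep(n,c,w):
    S=cv2.cvtColor(c["color"],cv2.COLOR_RGB2HSV)[...,1];V=c["color"].max(-1)
    m=(abs(w[...,2]-.137)<.009)&(np.hypot(w[...,0]-.54,w[...,1]-.292)<.055)&(S<60)&(V>100);P=w[m]
    if len(P)<20:print(n,len(P));return
    k=np.linalg.lstsq(np.c_[P[:,0]-.54,P[:,1]-.292,np.ones(len(P))],P[:,2],rcond=None)[0]
    print(n,len(P),"tilt",np.degrees(k[:2]).round(2),"plate top z at centre",k[2].round(4),cv2.minEnclosingCircle(P[:,:2].astype(np.float32)))
c,w=wrist();rep("wrist",c,w)
for n in("side","top"):
    c=read_camera(n);w=cloud(c,c["world_from_camera"]);rep(n,c,w)
    h=cv2.cvtColor(c["color"],cv2.COLOR_RGB2HSV);g=(h[...,0]>45)&(h[...,0]<85)&(h[...,1]>80)&(np.hypot(w[...,0]-.54,w[...,1]-.29)<.08)
    b=w[g&(w[...,2]>.05)&(w[...,2]<.09)];f=cv2.fitEllipse(b[:,:2].astype(np.float32)) if len(b)>20 else 0
    if n=="side":cv2.imwrite(f"pics/seat_{sys.argv[1]}.png",cv2.resize(c["color"][210:340,200:360],None,fx=4.5,fy=4.5,interpolation=2)[:,:,::-1])
o=env.get_obs();print(o["tool_pos"],o["force"],o["wrist_torque"])
E
python3 seat.py a
```

```text
wrist 9993 tilt [-0.09  0.02] plate top z at centre 0.1361 ((0.5403419137001038, 0.29157498478889465), 0.04842713475227356)
side 868 tilt [-0.11  0.25] plate top z at centre 0.1351 ((0.5386832356452942, 0.29484453797340393), 0.048377491533756256)
top 161 tilt [-1.2  -1.98] plate top z at centre 0.1342 ((0.5342862606048584, 0.2785470485687256), 0.04368998855352402)
[0.54021019 0.29177758 0.16056571] [-6.05511629 -2.16403076 13.7746904 ] [-0.67671672  1.47341486  0.0142746 ]
```

View pics/seat_a.png

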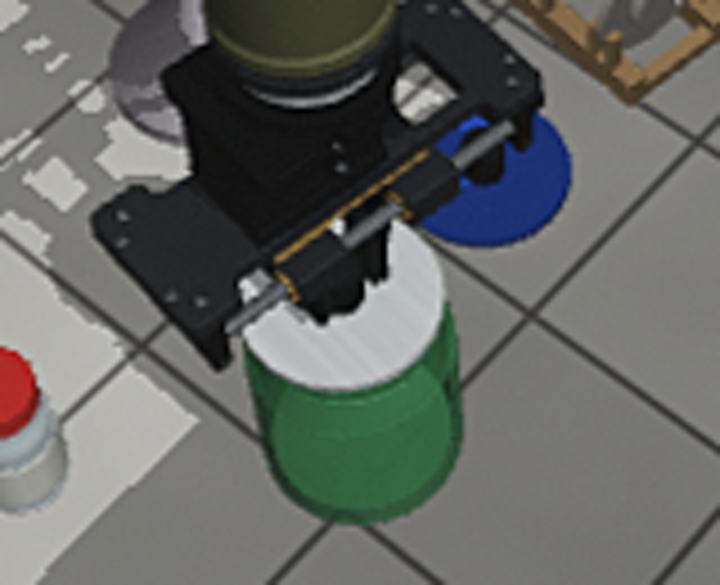

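The plate top is at 0.1355 m (expected 0.135) with about 0.1° of tilt, so the lid is seated. I relieve the press, open and retreat.

```bash
python3 -m jog '[[0,0,0,-0.05,0],[0,0,0,-0.05,0],[0,0,0,0,0],[0,0,0,0,0]]' 40; python3 -m jog '[[0.35,0,0,0,0],[0.4,0,0,0,0],[0.6,0,0,0,0],[1,0,0,0,0],[1,0,0,0,0],[1,0,0,-0.3,0],[1,0,0,-0.7,0],[1,0,0,-1,0],[1,0,0,-1,0],[1,0,0,-1,0],[1,0,0,-1,0],[1,0,0,0,0]]'; python3 seat.py b
python3 - <<'E'
from h import *
c,w=wrist();cv2.imwrite("pics/w9.png",c["color"][:,:,::-1])
E
```

```text
time_s: 22.7
tool_pos: [0.5401, 0.2918, 0.1606]
tool_rot: [-179.9, -0.0, -8.5]
force: [-1.8, -0.9, 7.3]
grip_width: 0.0228
grasp_force: 40.0
time_s: 23.7
tool_pos: [0.5419, 0.2923, 0.2642]
tool_rot: [-179.7, -0.3, -8.5]
force: [0.3, -0.0, 0.1]
grip_width: 0.0859
grasp_force: 0.0
wrist 7259 tilt [-0.01  0.04] plate top z at centre 0.1361 ((0.5404642224311829, 0.29172736406326294), 0.04817355051636696)
side 1306 tilt [0.04 0.02] plate top z at centre 0.1353 ((0.5406811833381653, 0.2950473129749298), 0.04913334175944328)
top 393 tilt [ 0.01 -0.7 ] plate top z at centre 0.1353 ((0.541835367679596, 0.2913864552974701), 0.048170287162065506)
[0.53960569 0.29155237 0.25910345] [-0.01556588 -0.02226016  0.70824675] [-0.03189445  0.20962705  0.03569897]
```

View pics/w9.png

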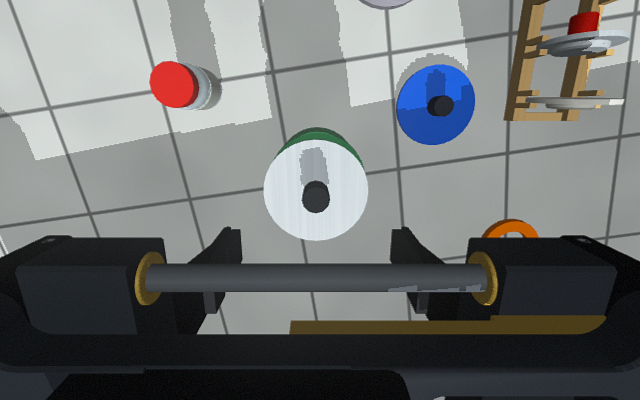

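The lid sits level on the jar (centre (316,190)). The gripper is clear, and the bystanders in view are where they were. I hand it in.

```bash
python3 -c "
from cell import env;print(env.sign_off())"
```

```text
the job is handed in; nothing more can be done
None
```

The job is handed in (no verdict was shown): the lid was laid flat on the cork mat, knob up, and released about 14 mm off the mat's centre, then picked up by the knob and set on the green jar, where it sits level and seated after about 24 s of robot time.

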